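# Set the circuit-board holder to the gauge mark with its thumbwheel

## Task

Set the circuit-board holder on the bench for the next board: with a fingertip, roll its knurled thumbwheel until the moving jaw has closed up to the red gauge mark, so that the white line on the jaw's pointer lines up with the white line on the red index. Work the jaw only through the wheel, never by pushing the jaw itself. Nothing is to be picked up: leave the motor, the jar, the breadboard and the magnifier stand where they are and finish with the hand clear.

Things in the scene. Friction and masses are not known exactly. Their poses are not given: they have to be found in the camera images.
- holder: Circuit-board holder, fixed (does not move). Dark base plate 10 mm thick, x -40 to +64, y -135 to +135 mm; origin on the bench below the lead screw. Its y axis is the slide: thumbwheel in a yoke at the -y end, fixed jaw (67 mm high) at the +y end, moving jaw between on two rods; closing moves it to +y. On the +x side a light scale bar, black ticks every 5 mm, top 30 mm above the bench.
- thumbwheel: Knurled aluminium wheel on the lead screw, 14 mm wide, 47 mm across its 24 ridges; origin at its centre, 36 mm above the bench, at holder x 0, y -112 mm; its y axis is the axle, along the holder's y. It stands between two 12 mm thick cheeks (yoke y -132.5 to -91.5 mm, tops 50 mm above the bench); only its top 9 mm stand proud, free above, in front and behind.
- wheel_top (a point): Highest point of the wheel's rim, 59 mm above the bench; fixed, axes as the holder's. Rolling the top of the wheel towards the holder's +x closes the jaw, 12 mm per full turn (1.9 mm per radian, 0.08 mm per mm of rim); the other way opens it. Friction of about 1 to 1.5 N at the rim keeps it where it is left; a press of a few newtons on the rim is enough to roll it.
- jaw: Moving jaw: aluminium carriage 70 (x) x 30 (y) mm, 24 to 67 mm above the bench; origin at its centre on the screw. Driven only by the screw. A black pointer arm, 12 mm wide with a white line, reaches from its +x side over the scale bar. It starts 8 to 18 mm short of the mark and can travel at least 10 mm past it.
- pointer (a point): Outer end of the white line on the black pointer arm of the moving jaw, 35 mm above the bench, 51 mm to the +x side of the screw; moves with the jaw. Axes as the holder's.
- mark (a point): Gauge mark: inner end of the white line on the top of the red index (16 mm wide in y, clamped on the scale bar, it does not move), 35 mm above the bench, 52 mm to the +x side of the screw. Axes as the holder's. The pointer is set when pointer and mark have the same position along the holder's y.
- motor: Bystander, loose: black and silver stepper motor, 42 x 42 x 40 mm, with a thin steel shaft upwards to 64 mm; origin at the centre of its underside.
- jar: Bystander, loose: amber glass parts jar with blue cap, 44 mm diameter, 52 mm high; origin at the centre of its underside.
- breadboard: Bystander, loose: white breadboard 55 (x) x 165 (y) x 9.5 mm with three black chips on it; origin at the centre of its underside.
- magnifier: Bystander, loose: helping-hands stand with black base 60 x 85 x 20 mm, a cross bar with clips and a round magnifying glass, 181 mm high; origin at the centre of its underside.

How it is judged:
On the way, in this order (a step that is already met when the one before it is completed fails the run):
1. a fingertip is on the thumbwheel while the jaw is still short of the mark (contact force between the fingers and thumbwheel above 0.3 N and y of pointer in the frame of mark below -0.003 m), for 0.05 s.
2. the pointer has been brought to the mark (y of pointer in the frame of mark between -0.0015 and 0.0015 m), for 0.1 s.
At the end, for the whole second after the job is handed in: The jaw rests with its pointer within 1.5 mm of the gauge mark along the slide, set by rolling the wheel; motor, jar, breadboard and magnifier stand are within 10 mm of where they began (all of step 2 and linear speed of jaw below 0.003 m/s and distance of each of motor, jar, breadboard, magnifier from where it was at the start of the episode below 0.01 m); the robot touches nothing.
It fails at once if the moving jaw itself was pushed by the hand or the arm (contact force between any of the fingers, the arm and jaw above 1 N).
It fails at once if a bystander was shifted or lifted (distance of any of motor, jar, breadboard, magnifier from where it was at the start of the episode above 0.01 m).
It also fails if it takes over 64 s, if anything falls off the work surface, if the arm or the gripper's body presses on something with over 40 N, if the wrist force passes 120 N, or if a joint passes its speed limit or range.

## Robot

A 6-joint arm with a two-finger parallel gripper is mounted at the origin on the work surface. World frame = base frame: x ahead of the robot, y to its left, z up, the work surface at z = 0. Lengths are in m, angles in rad, forces in N, time in s.
With the tool pointing down it reaches from about 0.3 to 0.875 m from the base axis. Payload 6.4 kg.
Tool frame: the origin (TCP) lies on the mounting face of the last link; the fingertips stand 166 mm ahead of it and the grasp point (between the pads) lies 147 mm ahead of it; z points along the fingers, y is the line along which they close (so a half turn about z gives the same grasp; the last joint's range is limited). The gripper opens to 88 mm and grips with 3 to 60 N. Pads are 18 mm wide; open, the fingers measure 123 mm over their backs; the gripper's body (75 mm by 187 mm) begins 45 mm behind the grasp point.
Start: joints at [1.085, 0.181, 1.607, -0, 1.354, -0.206], TCP at [0.159, 0.553, 0.405] pointing down, gripper open.
Joint ranges: [-2.99, 2.99], [-0.89, 2.07], [0.3, 2.58], [-1.14, 4.28], [0, 2.63], [-3.12, 3.12]. Speed limits (rad/s): [2.57, 2.57, 3.01, 3.14, 3.14, 3.14].

## Interface

Orientations are given as a unit quaternion [x, y, z, w].
In Python, from station import ctrl gives the robot as it stands.
- The arm moves only by the shell command python3 -m jog 'ROWS' [OPENING]. ROWS is text: rows parted by semicolons, each of 4 numbers parted by spaces: the shift along the tool's x, y, z in m, then the turn about the tool's z in degrees. A call has 1 to 10 rows; each row is the pose to reach, as a shift and turn from the pose commanded when the call began, along the tool's axes at that moment; what a row does not reach only later rows make up. A row lasts 1/10 s, in which the tool goes at most 50 mm and 8.59 degrees, less where a joint would pass 70% of its speed; a pose out of reach is approached as far as the arm can. A call with a gripper value outside its range is refused whole. OPENING is the closure, from 0 (fully open) to 1 (shut), set as the call begins (- or left out, the last holds). The fingers move at their own pace and stop on an object; the grip force is fixed at half the most. Time passes only in rows, so rows that repeat a pose let the fingers close. It gives the time, the measured TCP pose, the force, the opening and the grip force at its end, in the units of the state.
- ctrl.get_state(): the state, without advancing time (a new reading comes with each control period).
- ctrl.get_image(name): name is "scene" or "side" or "wrist"; returns the picture (400x640x3 uint8, blue, green, red); there is no depth.
- ctrl.camera_info(name): a dict with "intrinsics" (3x3 intrinsics, pixels), "k1" (the pictures are not rectified: a ray, as slopes to the right and down, at radius r is drawn at 1 + k1 r^2 times it, then the intrinsics apply), "world_from_camera" (4x4, takes a point from camera to world coordinates); the wrist camera has in their place "mount" (4x4, takes a point from camera to tool coordinates, whose origin is the TCP and whose axes are the flange's). Camera axes: x right, y up, looking along -z (the intrinsics and any distortion apply to the point x, -y, -z); pixel columns grow to the right and rows downward; lengths in m; the calibration is good to about 2 mm. A picture is of the moment at which its call begins: read the wrist's pose just before it. camera_info takes no time and is no camera call.
- ctrl.hand_in(): hands the job in; it is judged then, once.
Trained networks look in the newest picture that a camera, given by its name, has taken for a name from the list of things; names that differ only in an ending like _2 or _b are one class to them, and where a whole thing is asked for, a point or a joint stands for the part that bears it (a point fixed in the world has none). Each returns a list of dicts, best first, with "conf" (0 to 1); they miss things now and then, are a little off and sometimes report something else, mostly with a low value. They report only what shows in the picture. A call takes as long as a camera call.
- ctrl.spot_in(label, camera): "at" ([x, y, z] in m, in world coordinates, good to about 4 mm: the middle of the surface that is visible of it).
The state is a dict: "t": time; "qpos": joint angles; "joint_velocities": joint speeds; "tau": joint torques, N m; "eef_pos": TCP position; "orientation": TCP orientation; "contact_force": force on the tool from outside, world axes, zero at the start; "moment": the same for the moment, N m; "grip_width": finger opening in m; "finger_force": force on a finger pad.
Only numpy, scipy, OpenCV 4.12 (cv2) and the standard library are available. Lean on these libraries where they do the work, as an engineer would, in place of code of your own. Each camera call takes 0.05 s, during which the arm holds its last target. There are 200 camera calls.

## Working session

There is one attempt and no reset: what is moved stays moved. The work goes in short steps, Python scripts to look and compute and a shell command to move; the robot and the scene stay as the last step left them, time stands still between calls to the robot, and variables do not carry over. Pictures are saved under pics/ and viewed, at most 10 in all, crops included, and the job is handed in when it is done.

```bash
mkdir -p pics; cat > h.py <<'E'
import numpy as np,cv2
from scipy.spatial.transform import Rotation as R
from station import ctrl
def cam(n):
    c=ctrl.camera_info(n);K=np.array(c["intrinsics"])
    if "mount" in c:
        s=ctrl.get_state();T=np.eye(4);T[:3,:3]=R.from_quat(s["orientation"]).as_matrix();T[:3,3]=s["eef_pos"]
        W=T@np.array(c["mount"])
    else: W=np.array(c["world_from_camera"])
    return K,c["k1"],W
def pix2w(n,uv,z,C=None):
    K,k1,W=C or cam(n)
    d=(np.linalg.inv(K)@np.array([uv[0],uv[1],1]))[:2];u=d.copy()
    for _ in range(30): u=d/(1+k1*(u@u))
    v=W[:3,:3]@np.array([u[0],-u[1],-1]);o=W[:3,3]
    return o+v*(z-o[2])/v[2]
def w2pix(n,p,C=None):
    K,k1,W=C or cam(n)
    q=W[:3,:3].T@(np.array(p)-W[:3,3]);u=np.array([q[0],-q[1]])/-q[2]
    u=u*(1+k1*(u@u));return (K@[u[0],u[1],1])[:2]
E
python3 - <<'E'
from h import *
for n in("scene","side","wrist"):
    cv2.imwrite(f"pics/{n}0.png",ctrl.get_image(n))
    for l in("holder","thumbwheel","jaw","pointer","mark","magnifier","motor","jar","breadboard"):
        r=ctrl.spot_in(l,n)[:1]
        print(n,l,[(np.round(x["at"],3),round(x["conf"],2)) for x in r])
s=ctrl.get_state();print(s["t"],s["eef_pos"],R.from_quat(s["orientation"]).as_matrix().round(3))
E
```

```text
scene holder [(array([0.61 , 0.09 , 0.037]), 0.79)]
scene thumbwheel [(array([0.577, 0.043, 0.038]), 0.62)]
scene jaw [(array([0.602, 0.066, 0.064]), 0.56)]
scene pointer [(array([0.601, 0.061, 0.062]), 0.84)]
scene mark [(array([0.522, 0.223, 0.036]), 0.59)]
scene magnifier [(array([0.65 , 0.33 , 0.075]), 0.59)]
scene motor [(array([0.523, 0.217, 0.034]), 0.91)]
scene jar [(array([0.476, 0.063, 0.034]), 0.82)]
scene breadboard [(array([0.722, 0.06 , 0.011]), 0.59)]
side holder [(array([0.584, 0.066, 0.033]), 0.84)]
side thumbwheel [(array([0.563, 0.005, 0.049]), 0.75)]
side jaw [(array([0.576, 0.065, 0.06 ]), 0.61)]
side pointer [(array([0.573, 0.062, 0.064]), 0.82)]
side mark [(array([0.714, 0.053, 0.011]), 0.27)]
side magnifier [(array([0.641, 0.326, 0.062]), 0.72)]
side motor [(array([0.508, 0.222, 0.036]), 0.9)]
side jar [(array([0.462, 0.058, 0.046]), 0.82)]
side breadboard [(array([0.715, 0.054, 0.01 ]), 0.97)]
wrist holder []
wrist thumbwheel []
wrist jaw []
wrist pointer []
wrist mark []
wrist magnifier []
wrist motor []
wrist jar []
wrist breadboard []
1.5 [0.15878257 0.55265303 0.40469414] [[-0.961  0.276 -0.   ]
 [ 0.276  0.961 -0.   ]
 [ 0.    -0.    -1.   ]]
```

View pics/scene0.png

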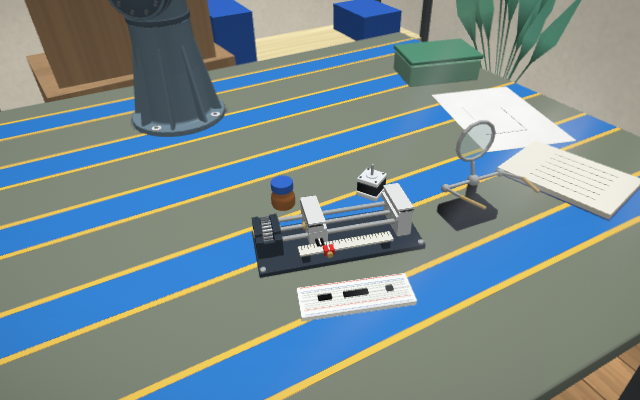

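View pics/wrist0.png

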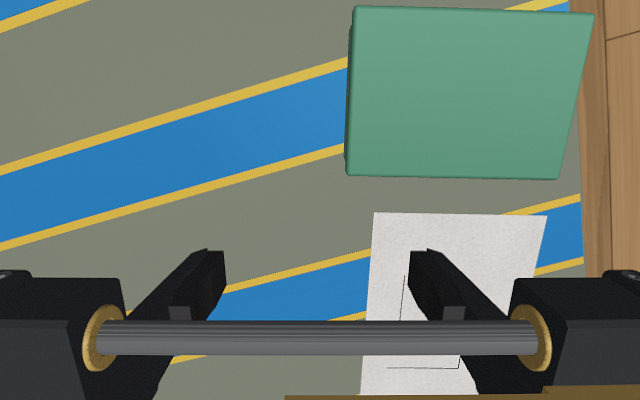

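The scene picture shows the holder lying from the wheel (265,228) to the fixed jaw (400,205), with the red index at (328,248). The jar and motor are on the robot side. The wrist camera sees only the box and paper.

```bash
python3 - <<'E'
from h import *
i=cv2.imread("pics/scene0.png")[165:285,240:440];cv2.imwrite("pics/crop1.png",cv2.resize(i,None,fx=4,fy=4,interpolation=cv2.INTER_CUBIC))
for uv,z in(((262,271),.01),((425,245),.01),((265,217),.055),((283,187),.05),((371,178),.04)): print(uv,pix2w("scene",uv,z).round(3))
E
```

```text
(262, 271) [ 0.612 -0.036  0.01 ]
(425, 245) [0.687 0.215 0.01 ]
(265, 217) [0.547 0.001 0.055]
(283, 187) [0.479 0.063 0.05 ]
(371, 178) [0.52 0.22 0.04]
```

View pics/crop1.png

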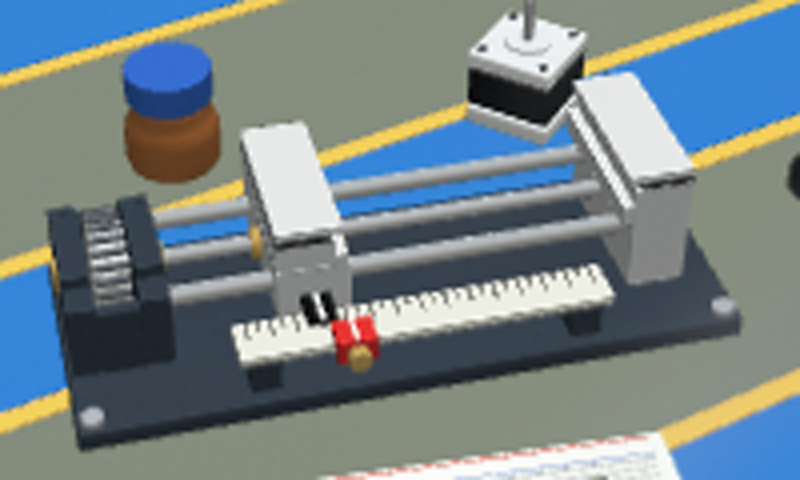

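The crop puts the near plate corners at about (260,273) and (425,245). The holder's y axis is therefore about 16.6° off world y, with the wheel near (0.557, 0.001). I'll move above it with the fingers shut and turned 90°, so that tool y equals holder x.

```bash
python3 -m jog '-0.02 -0.015 0 3; -0.055 -0.043 0 10; -0.092 -0.072 0 18; -0.13 -0.102 0 26; -0.167 -0.131 0 34; -0.205 -0.161 0 42; -0.242 -0.19 0 50; -0.28 -0.22 0 57; -0.31 -0.244 0 63; -0.33 -0.26 0 67' 1
python3 - <<'E'
from h import *
s=ctrl.get_state();p=np.array(s["eef_pos"]);M=R.from_quat(s["orientation"]).as_matrix()
print(M.T@(np.array([.557,.001,.3])-p),M.round(3),s["qpos"]);print(np.round(ctrl.camera_info("wrist")["mount"],3))
print(np.degrees(np.arctan2(*(M[:2,1][::-1]))))
E
```

```text
t: 2.5
eef_pos: [0.4054, 0.2094, 0.405]
orientation: [0.665, 0.747, 0.0, 0.0]
contact_force: [0.2, 1.1, 0.1]
grip_width: 0.0105
finger_force: 0.0
[-0.22446491  0.12650538  0.1051961 ] [[-0.115  0.993  0.001]
 [ 0.993  0.115 -0.   ]
 [-0.     0.001 -1.   ]] [ 2.15820722e-01 -9.44990371e-02  1.89241853e+00 -3.96285974e-04
  1.34279292e+00  1.00423767e-01]
[[ 0.     0.954  0.299  0.078]
 [ 1.    -0.    -0.     0.   ]
 [-0.     0.299 -0.954  0.02 ]
 [ 0.     0.     0.     1.   ]]
6.616888686698514
```

```bash
python3 -m jog '-0.02 0.011 0 4; -0.057 0.032 0 10; -0.095 0.053 0 16; -0.13 0.073 0.01 20; -0.165 0.093 0.02 23.2; -0.2 0.113 0.03 23.2; -0.218 0.123 0.04 23.2; -0.224 0.126 0.05 23.2; -0.224 0.126 0.05 23.2; -0.224 0.126 0.05 23.2'
python3 - <<'E'
from h import *
cv2.imwrite("pics/w1.png",ctrl.get_image("wrist"))
for l in("thumbwheel","jaw","pointer","mark"):print(l,[(np.round(x["at"],3),round(x["conf"],2)) for x in ctrl.spot_in(l,"wrist")[:1]])
E
```

```text
t: 3.5
eef_pos: [0.5558, 0.0055, 0.3545]
orientation: [0.8, 0.6, -0.0, -0.001]
contact_force: [0.1, 0.2, 0.4]
grip_width: 0.0009
finger_force: 0.0
thumbwheel [(array([0.569, 0.027, 0.044]), 0.65)]
jaw [(array([0.584, 0.071, 0.064]), 0.73)]
pointer [(array([0.577, 0.07 , 0.066]), 0.95)]
mark [(array([0.636, 0.07 , 0.032]), 0.86)]
```

View pics/w1.png

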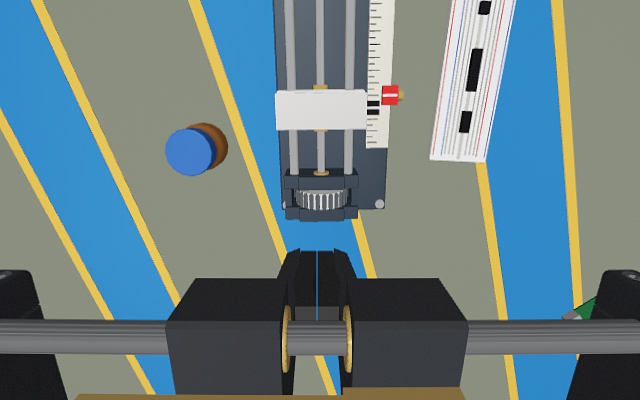

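The wrist picture shows the holder almost exactly upright: wheel at (322,199), pointer line near (373,107), red index line near (390,95). The shut fingertips are at about (317,252).

```bash
cat >> h.py <<'E'
def tool(p):
    s=ctrl.get_state();M=R.from_quat(s["orientation"]).as_matrix()
    return M.T@(np.array(p)-s["eef_pos"])
E
python3 - <<'E'
from h import *
i=cv2.imread("pics/w1.png")[70:230,260:420];cv2.imwrite("pics/w1c.png",cv2.resize(i,None,fx=5,fy=5,interpolation=cv2.INTER_CUBIC)[:,:][0:800][:600] if 0 else cv2.resize(i,(600,600),interpolation=cv2.INTER_CUBIC))
for uv,z in(((322,199),.059),((373,107),.035),((390,95),.035),((320.5,5),.036),((321,165),.036)):
    p=pix2w("wrist",uv,z);print(uv,p.round(4),tool(p).round(4))
s=ctrl.get_state();M=R.from_quat(s["orientation"]).as_matrix();tip=np.array(s["eef_pos"])+M@[0,0,.166];print(tip,w2pix("wrist",tip))
E
```

```text
(322, 199) [5.601e-01 5.000e-04 5.900e-02] [-0.0037  0.0047  0.2965]
(373, 107) [0.6227 0.0602 0.035 ] [0.071  0.0482 0.3206]
(390, 95) [0.6388 0.0657 0.035 ] [0.0808 0.0622 0.3206]
(320.5, 5) [0.6009 0.147  0.036 ] [0.1483 0.0032 0.3195]
(321, 165) [0.5664 0.0246 0.036 ] [0.0211 0.0041 0.3195]
[0.55641041 0.00542244 0.18950273] [316.53040531 268.60127512]
```

View pics/w1c.png

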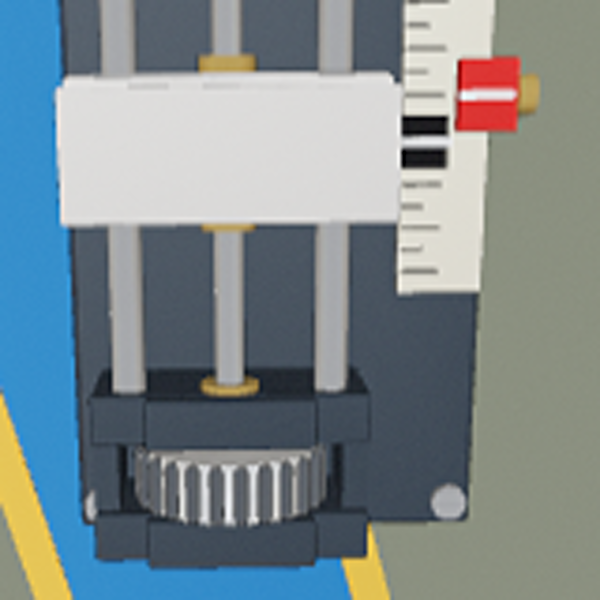

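The pointer is about 10.5 mm short of the mark: roughly 48 px on the crop, where 5 mm ticks are 25 px apart. The wheel top is at tool (-0.005, 0.004, 0.296), so the tip contacts it at about 0.129 down. I'll descend slightly on the -x side.

```bash
python3 -m jog '-0.002 -0.001 0.02 0; -0.004 -0.002 0.05 0; -0.005 -0.003 0.08 0; -0.005 -0.003 0.105 0; -0.005 -0.003 0.12 0; -0.005 -0.003 0.125 0; -0.005 -0.003 0.125 0'
python3 -m jog '0 0 0.001 0; 0 0 0.002 0; 0 0 0.003 0; 0 0 0.004 0; 0 0 0.005 0; 0 0 0.005 0'
```

```text
t: 4.45
eef_pos: [0.5522, 0.0008, 0.2297]
orientation: [0.8, 0.6, -0.0, -0.0]
contact_force: [0.1, -0.4, -0.5]
grip_width: 0.0004
finger_force: 0.0
t: 5.05
eef_pos: [0.5525, 0.0005, 0.2254]
orientation: [0.8, 0.6, 0.0, 0.0]
contact_force: [-0.4, -0.9, 3.1]
grip_width: 0.0002
finger_force: 1.9
```

Contact at 3 N. First stroke.

```bash
python3 -m jog '0 0 0.0007 0; 0 0.002 0.001 0; 0 0.004 0.001 0; 0 0.006 0.001 0; 0 0.008 0.001 0; 0 0.010 0.001 0; 0 0.012 0.001 0; 0 0.014 0.001 0; 0 0.014 0.001 0'
python3 - <<'E'
from h import *
i=ctrl.get_image("wrist");cv2.imwrite("pics/w2.png",i)
E
```

```text
t: 5.95
eef_pos: [0.5665, -0.0035, 0.225]
orientation: [0.8, 0.6, 0.001, 0.001]
contact_force: [0.0, 0.6, 7.4]
grip_width: 0.0004
finger_force: 3.1
```

View pics/w2.png

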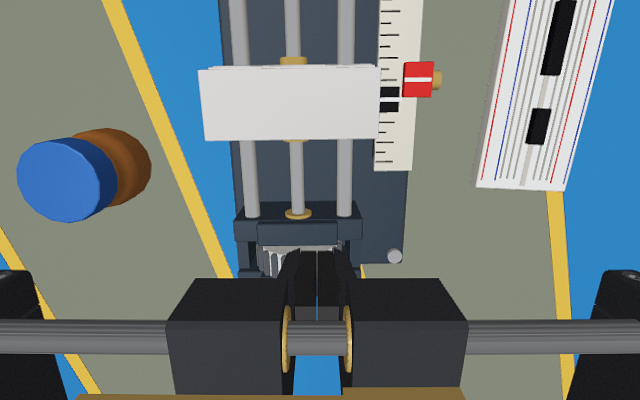

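The pointer line is at (389,98) and the mark line at (418,79.5), and the finger sits on the wheel. I'll automate the gap measurement.

```bash
cat >> h.py <<'E'
def gap(save=None):
    C=cam("wrist");im=ctrl.get_image("wrist")
    if save: cv2.imwrite(save,im)
    i=im.astype(int);b,g,r=i[...,0],i[...,1],i[...,2]
    red=((r>150)&(g<70)&(b<70)).astype(np.uint8);n,_,st,_=cv2.connectedComponentsWithStats(cv2.morphologyEx(red,cv2.MORPH_CLOSE,np.ones((7,3))))
    k=1+np.argmax(st[1:,4]);x,y,w,h=st[k,:4]
    gr=i.min(2)
    def peak(p,lo):  # sub-pixel centre of bright stripe
        j=int(np.argmax(p));a=np.clip(p[max(j-3,0):j+4]-lo,0,None);return max(j-3,0)+(a*np.arange(len(a))).sum()/a.sum()
    c0,c1=x+w//3,x+2*w//3
    p=gr[y+3:y+h-3,c0:c1].mean(1);m=((c0+c1-1)/2,y+3+peak(p,p.min()+20))
    # pointer: dark columns left of the index
    c0,c1=x-int(.62*w),x-int(.28*w);pr=gr[:y+4*h,c0:c1].mean(1);pr=pr[max(0,y-2*h):];o=max(0,y-2*h)
    d=np.where(pr<60)[0]
    grp=np.split(d,np.where(np.diff(d)>1)[0]+1);grp=sorted([q for q in grp if len(q)>=2],key=len)[-2:];grp.sort(key=lambda q:q[0])
    a,e=grp[0][-1],grp[1][0];s=pr[a:e+1]-40;s=np.clip(s,0,None);v=o+a+(s*np.arange(len(s))).sum()/s.sum()
    q=((c0+c1-1)/2,v)
    P,M=pix2w("wrist",q,.035,C),pix2w("wrist",m,.035,C)
    hy=np.array([.282,.959]);
    print("red",x,y,w,h,"mark",np.round(m,1),"ptr",np.round(q,1),"gap mm",round(1000*float(hy@(M-P)[:2]),2),"groups",[(o+g[0],o+g[-1]) for g in grp],"t",ctrl.get_state()["t"])
E
python3 -c "
from h import *
gap()"
```

```text
red 404 62 30 35 mark [418.5  79.2] ptr [390.5 142.9] gap mm 29.94 groups [(np.int64(102), np.int64(111)), (np.int64(192), np.int64(201))] t 6.05
```

```bash
python3 -m jog '0 0.001 -0.006 0; 0 -0.01 -0.006 0; 0 -0.022 -0.006 0; 0 -0.026 -0.003 0; 0 -0.026 0.000 0; 0 -0.026 0.0025 0'
```

```text
t: 6.65
eef_pos: [0.5402, 0.0042, 0.2215]
orientation: [0.8, 0.6, -0.001, -0.001]
contact_force: [-12.9, 2.2, 27.9]
grip_width: 0.0
finger_force: 13.4
```

```bash
python3 -m jog '0 0.001 -0.0015 0; 0 0.004 -0.002 0; 0 0.008 -0.0025 0; 0 0.012 -0.0025 0; 0 0.016 -0.0025 0; 0 0.02 -0.0025 0; 0 0.024 -0.0025 0; 0 0.028 -0.0025 0; 0 0.032 -0.0025 0; 0 0.032 -0.0025 0'
sed -i 's/pr=gr\[:y+4\*h,c0:c1\]/pr=gr[:y+int(1.9*h),c0:c1]/; s/pr<60/pr<90/' h.py
python3 -c "
from h import *
gap()"
```

```text
t: 7.65
eef_pos: [0.5722, -0.0052, 0.2239]
orientation: [0.8, 0.6, 0.001, 0.001]
contact_force: [3.0, 0.2, 3.8]
grip_width: 0.0002
finger_force: 1.6
red 392 61 30 36 mark [406.5  78.9] ptr [378.5  92.8] gap mm 6.28 groups [(np.int64(79), np.int64(90)), (np.int64(96), np.int64(105))] t 7.7
```

```bash
python3 -m jog '0 0.001 -0.008 0; 0 -0.012 -0.008 0; 0 -0.026 -0.008 0; 0 -0.034 -0.006 0; 0 -0.034 -0.002 0; 0 -0.033 0.001 0; 0 -0.030 0.001 0; 0 -0.026 0 0; 0 -0.022 0 0; 0 -0.018 0 0'
python3 -m jog '0 0.004 0 0; 0 0.008 0 0; 0 0.012 0 0; 0 0.016 0 0; 0 0.018 0 0; 0 0.018 0 0'
python3 -c "
from h import *
gap()"
```

```text
t: 8.7
eef_pos: [0.5557, -0.0003, 0.2252]
orientation: [0.8, 0.6, 0.001, 0.001]
contact_force: [-0.7, 1.1, 9.6]
grip_width: 0.0004
finger_force: 4.7
t: 9.3
eef_pos: [0.5724, -0.0052, 0.2242]
orientation: [0.8, 0.6, 0.001, 0.001]
contact_force: [2.4, 0.6, 4.5]
grip_width: 0.0001
finger_force: 2.2
red 391 61 30 36 mark [405.5  79.1] ptr [377.5  86.3] gap mm 3.28 groups [(np.int64(74), np.int64(83)), (np.int64(89), np.int64(99))] t 9.35
```

```bash
python3 -m jog '0 0.001 -0.008 0; 0 -0.012 -0.008 0; 0 -0.026 -0.008 0; 0 -0.034 -0.006 0; 0 -0.034 -0.002 0; 0 -0.033 0.001 0; 0 -0.030 0.001 0; 0 -0.026 0 0; 0 -0.022 0 0; 0 -0.018 0 0'
python3 -m jog '0 0.004 0 0; 0 0.008 0 0; 0 0.012 0 0; 0 0.016 0 0; 0 0.018 0 0; 0 0.018 0 0'
python3 -c "
from h import *
gap('pics/w3.png')"
```

```text
t: 10.35
eef_pos: [0.5557, -0.0003, 0.2252]
orientation: [0.8, 0.6, 0.001, 0.001]
contact_force: [-1.3, 0.7, 8.5]
grip_width: 0.0006
finger_force: 4.4
t: 10.95
eef_pos: [0.5725, -0.0052, 0.2243]
orientation: [0.8, 0.6, 0.001, 0.001]
contact_force: [3.5, 0.6, 4.8]
grip_width: 0.0006
finger_force: 2.4
red 391 61 30 36 mark [405.5  79.1] ptr [377.5  79.7] gap mm 0.37 groups [(np.int64(67), np.int64(76)), (np.int64(83), np.int64(92))] t 11.0
```

View pics/w3.png

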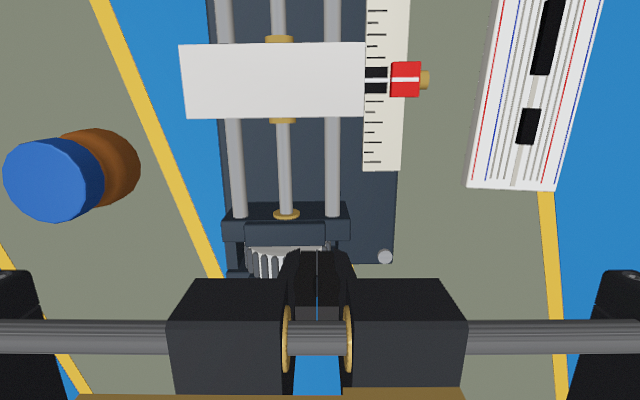

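The pointer line at (376,80) now lines up with the mark line at (405,79), leaving about 0.4 mm. I'll lift clear and recheck.

```bash
python3 -m jog '0 0 -0.005 0; 0 0 -0.02 0; 0 0 -0.05 0; 0 0 -0.08 0; 0 0 -0.11 0; 0 0 -0.12 0; 0 0 -0.12 0; 0 0 -0.12 0'
python3 -c "
from h import *
gap('pics/w4.png')
i=cv2.imread('pics/w4.png')[50:200,300:450];cv2.imwrite('pics/w4c.png',cv2.resize(i,(600,600),interpolation=cv2.INTER_CUBIC))"
```

```text
t: 11.8
eef_pos: [0.5707, -0.0049, 0.3426]
orientation: [0.8, 0.6, -0.001, -0.001]
contact_force: [-0.3, -0.5, -0.2]
grip_width: 0.0002
finger_force: 0.0
red 364 77 17 21 mark [371.5  86.8] ptr [356.5  87.3] gap mm 0.42 groups [(np.int64(80), np.int64(85)), (np.int64(90), np.int64(94))] t 11.85
```

View pics/w4c.png

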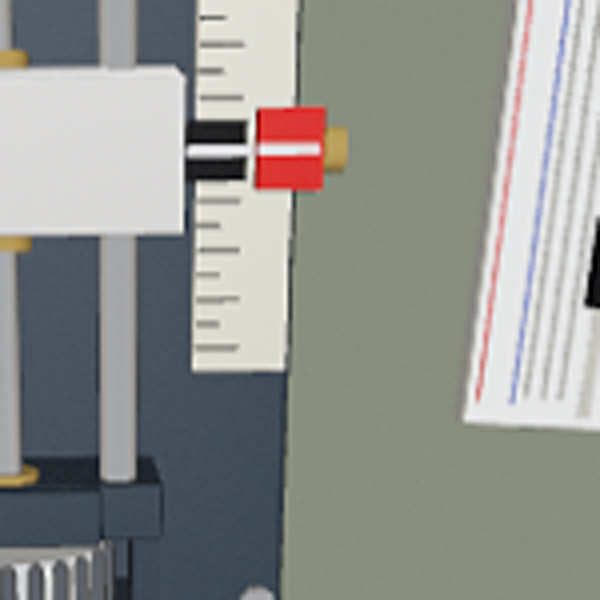

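The crop shows the two white lines level, pointer at crop row 151 and mark at crop row 149. The remaining gap is about 0.4 mm and the hand is clear, so I'm handing in.

```bash
python3 -c "
from station import ctrl
print(ctrl.hand_in())"
```

```text
the job is handed in; nothing more can be done
None
```

I rolled the thumbwheel until the jaw's pointer was about 0.4 mm short of the red gauge mark (tolerance 1.5 mm), lifted the hand clear and handed the job in; no verdict came back.

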